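Lock the cam-arm coupler onto its grooved adapter

ROBOT

A 6-joint arm with a two-finger parallel gripper is mounted at the origin on the work surface. World frame = base frame: x ahead of the robot, y to its left, z up, the work surface at z = 0. Lengths are in m, angles in rad, forces in N, time in s.
With the tool pointing down it reaches from about 0.4 to 0.825 m from the base axis. Payload 7 kg.
Tool frame: the origin (TCP) lies between the finger pads; the fingertips stand arm.nose_length ahead of it and the grasp point (between the pads) is the TCP (arm.nose_length is the distance from the TCP to the fingertips, in m); x points along the fingers, z is the direction in which the jaws open and shut, and the axes are right-handed (so a half turn about x gives the same grasp; the last joint's range is limited). The gripper opens to 88 mm and grips with 3 to 60 N. Pads are 19 mm wide; open, the fingers measure 130 mm over their backs; the gripper's body (78 mm by 193 mm) begins 47 mm behind the grasp point.
Start: joints at [1.475, 0.359, 0.012, 0, -1.224, -0.288], TCP at [0.253, 0.626, 0.246] pointing down, gripper open.
Joint ranges: [-3.07, 3.07], [-1.43, 2.12], [-1.02, 1.25], [-3.03, 1.67], [-3.05, -0], [-3.03, 3.03]. Speed limits (rad/s): [2.39, 2.39, 3.01, 3.14, 3.14, 3.14].

INTERFACE

Orientations are given as [roll, pitch, yaw] about the fixed x, y, z axes, in that order (R = Rz(yaw) Ry(pitch) Rx(roll)).
In Python, from station import arm, viewer, spotter gives the robot as it stands.
- The arm moves only by the shell command python3 -m handwheel 'ROWS' [FORCE]. ROWS is a JSON object of lists of equal length, an entry for each row: "gripper": the gripper command: -1 is shut, 1 is fully open, values between are in proportion; "travel": the shift along the world's x, y, z each as a share of 500 mm, from -1 to 1, a list of three; "spin": the turn about the world's z as a share of 45 degrees, from -1 to 1. A call has 1 to 20 rows; each row is the pose to reach, as a shift and turn from the pose commanded when the call began; what a row does not reach only later rows make up. A row lasts 1/10 s, in which the tool goes at most 50 mm and 8.59 degrees, less where a joint would pass 70% of its speed; a pose out of reach is approached as far as the arm can. A call with a number of a shift or a turn outside -1 to 1 is refused whole. A call with a gripper value outside its range is refused whole. The fingers move at their own pace and stop on an object; FORCE is the grip in N (left out, the last holds). Time passes only in rows, so rows that repeat a pose let the fingers close. It gives the time, the measured TCP pose, the force and the opening at its end, in the units of the state.
- arm.get_state(): the state, without advancing time (a new reading comes with each control period).
- viewer.grab_frame(name): name is "scene" or "top" or "wrist"; returns a dict with "pixels" (420x560x3 uint8, blue, green, red), "fx", "fy", "cx", "cy" (pixels), "eye" and "attitude" of the camera in the world. Camera axes: x right, y down, z forward; pixel columns grow to the right and rows downward; lengths in m; the calibration is good to about 2 mm. A picture is of the moment at which its call begins. There is no depth.
- arm.job_done(): hands the job in, once; it reports no verdict.
Trained networks look in the newest picture that a camera, given by its name, has taken for a name from the list of things; names that differ only in an ending like _2 or _b are one class to them, and where a whole thing is asked for, a point or a joint stands for the part that bears it (a point fixed in the world has none). Each returns a list of dicts, best first, with "conf" (0 to 1); they miss things now and then, are a little off and sometimes report something else, mostly with a low value. They report only what shows in the picture. A call takes as long as a camera call. They do not tell look-alikes from the thing itself.
- spotter.spot_in(camera, label): "rect" ([left, top, right, bottom] in pixels, round what is visible of it).
- spotter.tip_of(camera, label): "at" ([column, row] in pixels: a listed point, or the origin of a listed thing).
The state is a dict: "t": time; "q": joint angles; "qd": joint speeds; "joint_efforts": joint torques, N m; "eef_pos": TCP position; "ee_rot": TCP orientation; "force": force on the tool from outside, world axes, zero at the start; "moment": the same for the moment, N m; "width": finger opening in m.
Only numpy, scipy, OpenCV 4.12 (cv2) and the standard library are available. Lean on these libraries where they do the work, as an engineer would, in place of code of your own. Each camera call takes 0.05 s, during which the arm holds its last target.

TASK

Set the brass coupler gently down over the grooved aluminium adapter on the beam (not the plain grey stub) until it sits level on the rubber gasket with its arms still up. Then swing its two cam arms down together, neither far ahead of the other, pressing only lightly and stopping as soon as both have reached their stop, so that the coupler is locked. Do not lean hard on the arms or the adapter, leave the other things on the bench where they are, and let go at the end.

Things in the scene. Friction and masses are not known exactly. Their poses are not given: they have to be found in the camera images.
- coupler: Loose brass coupler cap, 0.4 to 0.6 kg, upright on its open end. Origin: centre of that lower end, z up its axis. Skirt 48 mm outside, bore 38 mm, 35 mm deep to a flat ceiling; disc 51 mm across at z=35-40 mm; round grip boss 28 mm across at z=40-66 mm. Steel cam arms hinged on its +y and -y sides at y=+-28, z=20 mm, about its x axis; so grip the boss with fingers closing along its x.
- coupler_grip (a point): Centre of the coupler's grip boss, on its axis, 54 mm above the coupler's lower end.
- cam_left (a joint): Angle of the coupler's +y arm: 0 = up, leaning outward 0.5 rad from vertical; grows as it swings outward and down; 1.2 = hard stop, fully down, 0.13 rad below level (bar top then 21 to 23 mm above the coupler's lower end, at 42 to 57 mm from the axis). Stiff hinge, stays where left: 0.11 N m, about 0.16 N m near the end. About 17 N in all on both arms brings them home; 30 N is too much.
- cam_right (a joint): The same for the coupler's -y arm.
- cam_left_mid (a point): Point on the centre line of the +y arm, 40 mm from its hinge. Each arm is a flat bar 16 mm wide (along the coupler's x), 6 mm thick, ending 75 mm from its hinge, outer half red. Up, the arms form a V: tips 64 mm out from the axis, 86 mm high.
- cam_right_mid (a point): The same point of the -y arm. Open fingers 40 to 60 mm out from the axis on opposite sides, pressed straight down on the inner faces of both arms, swing both down. A 12 mm nose at each hinge then hooks under the adapter's lip and pulls the coupler down on the gasket.
- adapter: Fixed upright aluminium adapter. Origin: centre of its underside, on the beam; z up. Dark 70 mm square flange, 44 mm collar to z=40 mm, groove 25 mm across to z=68, lip 36 mm across to z=79, top 3 mm chamfered. The coupler goes over it at any yaw with 1 mm clearance all round; resting on the gasket its lower end is at about z=47 mm, locked about 46 mm.
- adapter_top (a point): Centre of the top of the adapter's lip, 79 mm above its underside. A springy black rubber gasket stands 4 mm proud of it and gives 1 mm per 6 N, at most 2.5 mm.
- stub: Fixed plain grey pipe stub 52 mm across and 67 mm high, without groove, on the same sort of flange. Not the place for the coupler. Origin at the centre of its underside on the beam.
- beam: Fixed aluminium tube 80 x 560 x 40 mm (x, y, z) that carries the adapter and the stub on its top. Origin at the centre of its underside, on the bench.
- mallet: Bystander: mallet with wooden handle, 300 mm, lying at the left. Origin near its middle, on the bench.
- wrench: Bystander: steel wrench, 180 mm, lying behind the beam. Origin near its middle.
- carton: Bystander: cardboard box 70 x 100 x 60 mm at the right. Origin at the centre of its underside.
- bottle: Bystander: bottle 56 mm across, 150 mm high, behind the beam. Origin at the centre of its underside.
- bearing: Bystander: grey bearing block 100 x 34 x 66 mm at the right. Origin at the centre of its underside.
Not all that is in view belongs to the job. Leave any blue or purple look-alike of the coupler alone.

How it is judged:
On the way:
1. the coupler sits level on the adapter's gasket, arms still up (horizontal distance between coupler and adapter below 0.004 m and z of coupler in the frame of adapter below 0.051 m and angle between coupler's own z axis and vertical below 0.1 rad and value of joint each of cam_left, cam_right below 0.5 rad), for 0.2 s.
At the end, for the whole second after the job is handed in: The coupler is on the grooved adapter (axes within 4 mm, lower end 40 to 49 mm above the adapter's underside, tilted less than 0.08 rad), both arms fully down (each past 1.14 rad of 1.2), at rest and released (horizontal distance between coupler and adapter below 0.004 m and z of coupler in the frame of adapter between 0.04 and 0.049 m and angle between coupler's own z axis and vertical below 0.08 rad and value of joint each of cam_left, cam_right above 1.14 rad and linear speed of coupler below 0.02 m/s and contact force between the fingers and coupler below 0.5 N); the robot touches nothing.
It fails at once if one arm is swung far ahead of the other (one past 0.8 rad with the other short of 0.3, or one past 1.1 with the other short of 0.6) ((value of joint cam_left above 0.8 rad and value of joint cam_right below 0.3 rad) or (value of joint cam_left above 1.1 rad and value of joint cam_right below 0.6 rad) or (value of joint cam_right above 0.8 rad and value of joint cam_left below 0.3 rad) or (value of joint cam_right above 1.1 rad and value of joint cam_left below 0.6 rad)).
It fails at once if the coupler is pressed against the adapter with more than 50 N (contact force between coupler and adapter above 50 N).
It fails at once if the coupler's arms are pressed too hard (more than 30 N from the fingers with an arm already swung past 0.35 rad) (contact force between the fingers and coupler above 30 N and value of joint any of cam_left, cam_right above 0.35 rad).
It fails at once if a bystander is moved by more than 30 mm (distance of any of mallet, wrench, carton, bottle, bearing from where it was at the start of the episode above 0.03 m).
It also fails if it takes over 64 s, if anything falls off the work surface, if the arm or the gripper's body presses on something with over 40 N, if the wrist force passes 120 N, or if a joint passes its speed limit or range.

## Working session

There is one attempt and no reset: what is moved stays moved. The work goes in short steps, Python scripts to look and compute and a shell command to move; the robot and the scene stay as the last step left them, time stands still between calls to the robot, and variables do not carry over. Pictures are saved under pics/ and viewed, and the job is handed in when it is done.

```bash
ls; mkdir -p pics; cat > h.py <<'E'
import numpy as np, cv2
from station import arm, viewer, spotter
def snap(cam,fn=None):
    f=viewer.grab_frame(cam)
    if fn: cv2.imwrite('pics/'+fn,np.array(f['pixels'],dtype=np.uint8))
    return f
E
python3 - <<'E'
from h import *
print(arm.get_state(), arm.nose_length)
for c in ['scene','top']:
    f=snap(c,c+'0.png'); print(c,f['fx'],f['fy'],f['cx'],f['cy'],f['eye'],f['attitude'])
    for n in ['coupler','coupler_grip','adapter','adapter_top','cam_left_mid','cam_right_mid','stub']:
        print(n,spotter.tip_of(c,n)[:3])
    print(spotter.spot_in(c,'coupler'))
E
```

```text
pics
{'t': 0.0, 'q': array([ 1.47511342e+00,  3.59419079e-01,  1.10350774e-02, -3.61787702e-04,
       -1.22407392e+00, -2.88084949e-01]), 'qd': array([ 2.49919473e-04,  1.99620810e-05,  3.42235222e-04,  6.74527259e-04,
       -1.04676491e-03,  5.65495661e-04]), 'joint_efforts': array([ 2.09843631e-03, -5.82705474e+01,  2.93064952e+01,  6.99726373e+00,
        7.04070000e-03, -1.56944425e-04]), 'eef_pos': array([0.25258772, 0.62545977, 0.24458938]), 'ee_rot': array([ 0.08621986,  1.56910027, -1.86846755]), 'force': array([-0.45633688,  0.21691215, -0.23854328]), 'moment': array([-0.02369017,  0.04974692, -0.0281214 ]), 'width': 0.08757503566629767} 0.019
scene 403.4864917447859 403.4864917447859 285.05151043564973 207.19101528931182 [1.18936295 0.44637015 0.84380943] [-2.33303143 -0.00923565  2.18298281]
coupler [{'at': [309.2, 215.7], 'conf': 0.95}, {'at': [259.1, 190.1], 'conf': 0.93}, {'at': [284.0, 167.3], 'conf': 0.8}]
coupler_grip [{'at': [260.4, 176.0], 'conf': 0.72}, {'at': [308.6, 206.0], 'conf': 0.68}, {'at': [288.5, 157.4], 'conf': 0.58}]
adapter [{'at': [317.2, 262.6], 'c
[... 895 characters left out ...]
': [383.9, 288.8], 'conf': 0.57}]
adapter [{'at': [229.8, 177.2], 'conf': 0.61}]
adapter_top [{'at': [225.8, 171.6], 'conf': 0.83}]
cam_left_mid [{'at': [338.5, 292.6], 'conf': 0.63}, {'at': [366.7, 296.5], 'conf': 0.63}, {'at': [309.4, 234.4], 'conf': 0.51}]
cam_right_mid [{'at': [343.4, 248.3], 'conf': 0.61}, {'at': [392.6, 282.6], 'conf': 0.5}, {'at': [255.0, 237.1], 'conf': 0.49}]
stub [{'at': [324.0, 187.8], 'conf': 0.8}]
[{'rect': [361.6, 274.8, 403.5, 302.0], 'conf': 0.98}, {'rect': [247.9, 222.6, 293.2, 243.5], 'conf': 0.89}, {'rect': [299.7, 283.3, 346.1, 300.8], 'conf': 0.86}, {'rect': [239.8, 112.5, 255.7, 143.2], 'conf': 0.61}, {'rect': [304.4, 229.3, 349.3, 254.3], 'conf': 0.6}]
```

View pics/scene0.png

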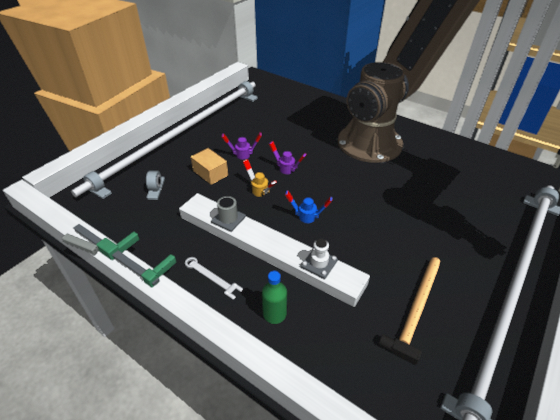

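View pics/top0.png

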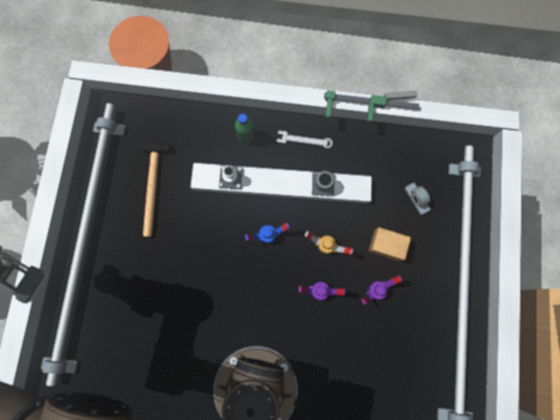

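```bash
python3 - <<'E'
import cv2
a=cv2.imread('pics/scene0.png')[120:290,200:360]; cv2.imwrite('pics/s0z.png',cv2.resize(a,None,fx=3.5,fy=3.5,interpolation=cv2.INTER_CUBIC))
a=cv2.imread('pics/top0.png')[150:320,200:420]; cv2.imwrite('pics/t0z.png',cv2.resize(a,None,fx=3.5,fy=3.5,interpolation=cv2.INTER_CUBIC))
E
```

```text
(no output)
```

View pics/s0z.png

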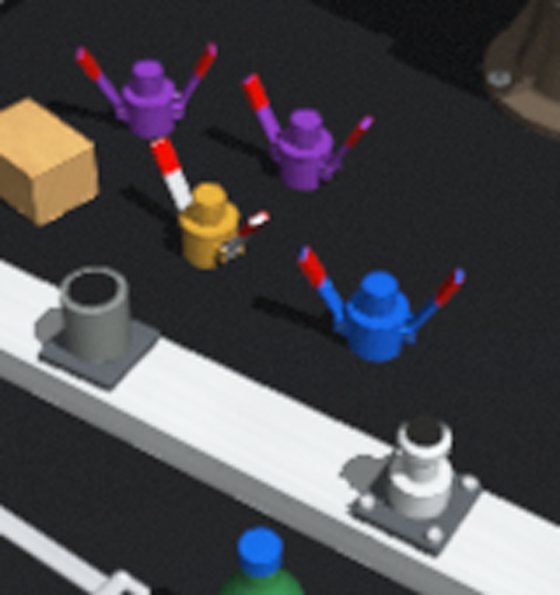

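View pics/t0z.png

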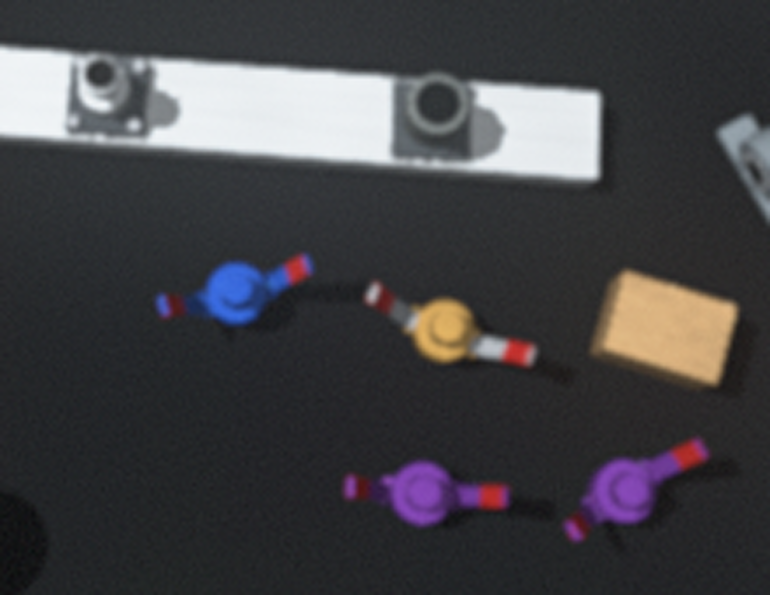

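```bash
cat >> h.py <<'E'
from scipy.spatial.transform import Rotation as Rn
def ray(f,p):
    R=Rn.from_euler('xyz',f['attitude']).as_matrix()
    return np.array(f['eye']),R@np.array([(p[0]-f['cx'])/f['fx'],(p[1]-f['cy'])/f['fy'],1.])
def atz(f,p,z):
    o,d=ray(f,p); return o+d*(z-o[2])/d[2]
def proj(f,X):
    R=Rn.from_euler('xyz',f['attitude']).as_matrix()
    c=R.T@(np.array(X)-np.array(f['eye'])); return np.array([f['fx']*c[0]/c[2]+f['cx'],f['fy']*c[1]/c[2]+f['cy']])
E
python3 - <<'E'
from h import *
f=snap('scene');g=snap('top')
print('boss',atz(f,(260,175.1),.066),atz(g,(327.7,242.9),.066))
print('adap',atz(f,(321.4,243.7),.123),atz(g,(228.9,170.9),.123))
l=atz(g,(200+374/3.5,150+292/3.5),.086);r=atz(g,(200+532/3.5,150+355/3.5),.086)
print(l,r,np.degrees(np.arctan2(*(l-r)[1::-1])))
s=arm.get_state();print(Rn.from_euler('xyz',s['ee_rot']).as_matrix())
print(proj(g,[.253,.626,.2]))
E
```

```text
boss [ 0.44714484 -0.1591638   0.066     ] [ 0.44349755 -0.16230854  0.066     ]
adap [0.61988882 0.15971162 0.123     ] [0.61230726 0.15290969 0.123     ]
[ 0.4611802  -0.09674768  0.086     ] [ 0.42445874 -0.23330928  0.086     ] 74.94916735211925
[[ 2.19055387e-05  9.27249956e-01 -3.74442944e-01]
 [-1.07174920e-06 -3.74442944e-01 -9.27249956e-01]
 [-1.00000000e+00  2.07132187e-05 -7.20859501e-06]]
[ 29.15363423 271.94616094]
```

```bash
python3 -m handwheel '{"gripper":[1,1,1,1,1,1,1,1,1,1,1,1,1],"travel":[[0.5,-0.95,0],[0.5,-0.95,0],[0.5,-0.95,0],[0.5,-0.95,0],[0.5,-0.95,0],[0.5,-0.95,0],[0.5,-0.95,0],[0.5,-0.95,0],[0.5,-0.95,0],[0.5,-0.95,0],[0.5,-0.95,0],[0.5,-0.95,0],[0.5,-0.95,0]],"spin":[-1,-1,-1,-1,-1,-1,-1,-1,-1,-1,-1,-1,-1]}'
```

```text
t: 2.3
eef_pos: [0.5031, 0.15, 0.2456]
ee_rot: [-2.524, 1.571, 1.017]
force: [-1.4, -0.7, -0.4]
width: 0.0879
```

```bash
python3 -m handwheel '{"gripper":[1,1,1,1,1,1,1,1,1,1,1],"travel":[[-0.116,-0.624,0],[-0.116,-0.624,0],[-0.116,-0.624,0],[-0.116,-0.624,0],[-0.116,-0.624,0],[-0.116,-0.624,0],[-0.116,-0.624,0],[-0.116,-0.624,0],[-0.116,-0.624,0],[-0.116,-0.624,0],[-0.116,-0.624,0]],"spin":[-0.844,-0.844,-0.844,-0.844,-0.844,-0.844,-0.844,-0.844,-0.844,-0.844,-0.844]}'
python3 - <<'E'
from h import *
s=arm.get_state();print(s['q'],s['eef_pos'],Rn.from_euler('xyz',s['ee_rot']).as_matrix()[:,2])
f=snap('wrist','w1.png');print(f['eye'],f['attitude'],f['fx'],f['cx'],f['cy'])
for n in ['coupler','coupler_grip','cam_left_mid','cam_right_mid']: print(n,spotter.tip_of('wrist',n))
E
```

```text
t: 3.4
eef_pos: [0.4452, -0.16, 0.2456]
ee_rot: [-2.56, 1.571, 0.323]
force: [0.3, -0.6, 0.5]
width: 0.0874
[ 7.24628274e-02  2.00180595e-02 -4.15561278e-01 -5.02901220e-05
 -1.13503861e+00 -3.31707590e-01] [ 0.44516398 -0.15997383  0.24562033] [-9.66578405e-01  2.56371143e-01 -1.53803332e-04]
[ 0.42493483 -0.23799248  0.38493046] [2.84067587e+00 2.24141434e-04 2.88267388e+00] 297.5748595451945 277.9811264063448 208.32583648603656
coupler [{'at': [341.2, 10.7], 'conf': 0.89}, {'at': [303.7, 300.5], 'conf': 0.85}, {'at': [382.4, 152.9], 'conf': 0.73}, {'at': [276.8, 178.7], 'conf': 0.68}, {'at': [212.6, 25.0], 'conf': 0.37}]
coupler_grip [{'at': [308.4, 319.9], 'conf': 0.82}, {'at': [399.0, 161.0], 'conf': 0.77}, {'at': [275.2, 187.1], 'conf': 0.67}]
cam_left_mid [{'at': [390.5, 25.7], 'conf': 0.93}, {'at': [279.2, 231.2], 'conf': 0.76}, {'at': [395.6, 119.7], 'conf': 0.76}, {'at': [192.4, 306.1], 'conf': 0.73}]
cam_right_mid [{'at': [278.9, 143.8], 'conf': 0.69}, {'at': [326.3, 343.4], 'conf': 0.69}, {'at': [410.5, 202.3], 'conf': 0.64}, {'at': [193.9, 308.4], 'conf': 0.45}]
```

View pics/w1.png

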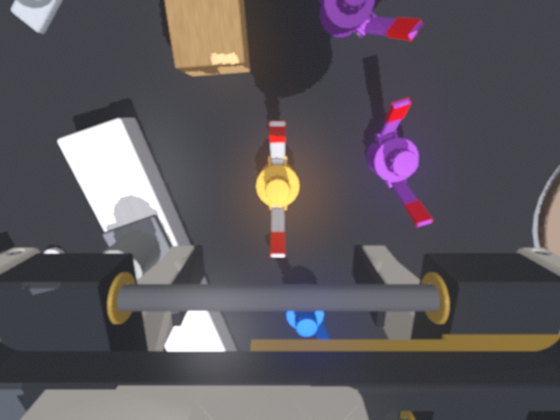

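```bash
python3 - <<'E'
from h import *
im=cv2.imread('pics/w1.png')
a=im[100:280,180:460]; cv2.imwrite('pics/w1z.png',cv2.resize(a,None,fx=2.8,fy=2.8,interpolation=cv2.INTER_CUBIC))
f=snap('wrist')
for p,z in [((278,190),.066),((278,124),.086),((278,255),.086),((404,164),.066),((402,103),.086),((423,220),.086),((306,328),.066),((275.2,187.1),.054)]: print(p,atz(f,p,z).round(4))
E
```

```text
(278, 190) [ 0.4446 -0.1635  0.066 ]
(278, 124) [ 0.4265 -0.2316  0.086 ]
(278, 255) [ 0.4624 -0.0969  0.086 ]
(404, 164) [ 0.3067 -0.1564  0.066 ]
(402, 103) [ 0.308  -0.2199  0.086 ]
(423, 220) [ 0.3026 -0.0968  0.086 ]
(306, 328) [0.4567 0.0214 0.066 ]
(275.2, 187.1) [ 0.4476 -0.1648  0.054 ]
```

View pics/w1z.png

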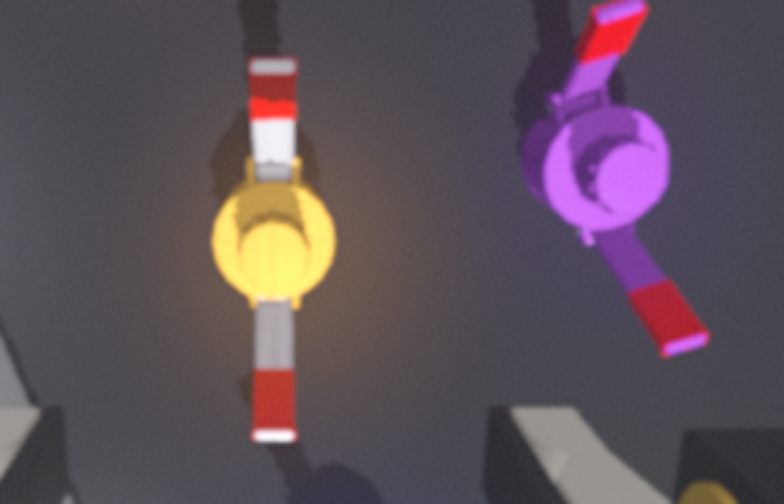

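```bash
python3 -m handwheel '{"gripper":[1,1,1,1,1,1,1,1,1,1],"travel":[[-0.001,-0.007,-0.08],[-0.001,-0.007,-0.16],[-0.001,-0.007,-0.22],[-0.001,-0.007,-0.27],[-0.001,-0.007,-0.31],[-0.001,-0.007,-0.335],[-0.001,-0.007,-0.35],[-0.001,-0.007,-0.36],[-0.001,-0.007,-0.366],[-0.001,-0.007,-0.366]],"spin":[0,0,0,0,0,0,0,0,0,0]}' 30
python3 -m handwheel '{"gripper":[-1,-1,-1,-1,-1,-1,-1,-1,-1,-1],"travel":[[0,0,0],[0,0,0],[0,0,0],[0,0,0],[0,0,0],[0,0,0],[0,0,0],[0,0,0],[0,0,0],[0,0,0]],"spin":[0,0,0,0,0,0,0,0,0,0]}' 30
python3 - <<'E'
from h import *
snap('wrist','w2.png')
E
```

```text
t: 4.7
eef_pos: [0.4444, -0.1646, 0.0627]
ee_rot: [-2.851, 1.57, 0.03]
force: [0.1, 0.0, 0.4]
width: 0.0875
t: 5.7
eef_pos: [0.4445, -0.1646, 0.0626]
ee_rot: [-3.005, 1.57, -0.125]
force: [1.9, -0.2, -1.6]
width: 0.0273
```

View pics/w2.png

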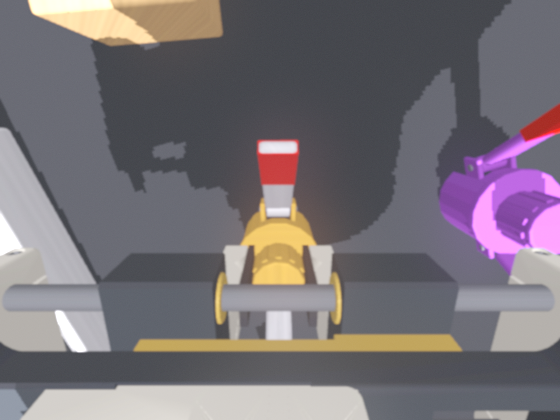

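```bash
python3 -m handwheel '{"gripper":[-1,-1,-1,-1,-1,-1],"travel":[[0,0,0.03],[0,0,0.08],[0,0,0.16],[0,0,0.24],[0,0,0.32],[0,0,0.36]],"spin":[0,0,0,0,0,0]}' 30
python3 -m handwheel '{"gripper":[-1,-1,-1,-1,-1,-1,-1,-1,-1,-1,-1,-1,-1,-1,-1,-1],"travel":[[0.02,0.05,0],[0.04,0.11,0],[0.07,0.18,0],[0.095,0.25,0],[0.12,0.32,0],[0.145,0.39,0],[0.17,0.46,0],[0.195,0.53,0],[0.22,0.6,0],[0.25,0.67,0],[0.27,0.73,0],[0.29,0.78,0],[0.3,0.81,0],[0.31,0.83,0],[0.31,0.83,0],[0.31,0.83,0]],"spin":[0,0,0,0,0,0,0,0,0,0,0,0,0,0,0,0]}' 30
python3 - <<'E'
from h import *
s=arm.get_state();print(s['eef_pos'],s['force'],Rn.from_euler('xyz',s['ee_rot']).as_matrix()[:,2])
f=snap('wrist','w3.png');print(f['eye'],f['attitude'])
for n in ['adapter','adapter_top','coupler_grip']: print(n,spotter.tip_of('wrist',n))
E
```

```text
t: 6.35
eef_pos: [0.4445, -0.1646, 0.2454]
ee_rot: [-2.849, 1.568, 0.032]
force: [0.3, -0.8, -4.9]
width: 0.027
t: 7.95
eef_pos: [0.5988, 0.2496, 0.2421]
ee_rot: [0.774, 1.569, -2.63]
force: [-0.5, -0.7, -5.4]
width: 0.0272
[0.59878188 0.24962289 0.2420535 ] [-0.4892259  -0.68243165 -5.38369837] [-0.9659544   0.25871036  0.00101985]
[0.57856419 0.17174766 0.38147105] [ 2.84184429e+00 -9.50407480e-04  2.88030457e+00]
adapter [{'at': [238.8, 110.4], 'conf': 0.59}]
adapter_top [{'at': [229.3, 110.8], 'conf': 0.88}]
coupler_grip [{'at': [276.6, 272.8], 'conf': 0.76}]
```

View pics/w3.png

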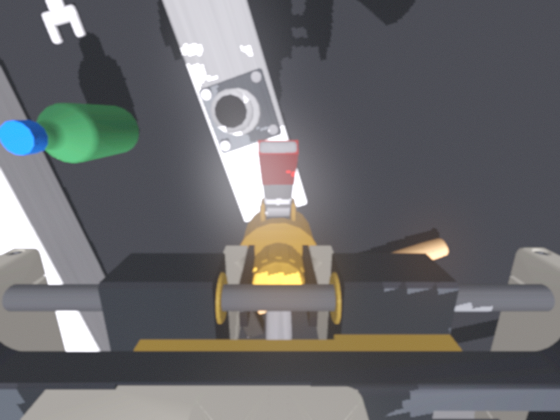

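```bash
python3 - <<'E'
from h import *
im=cv2.imread('pics/w3.png')
a=im[60:160,180:300]; cv2.imwrite('pics/w3z.png',cv2.resize(a,None,fx=6,fy=6,interpolation=cv2.INTER_CUBIC))
E
```

```text
(no output)
```

View pics/w3z.png

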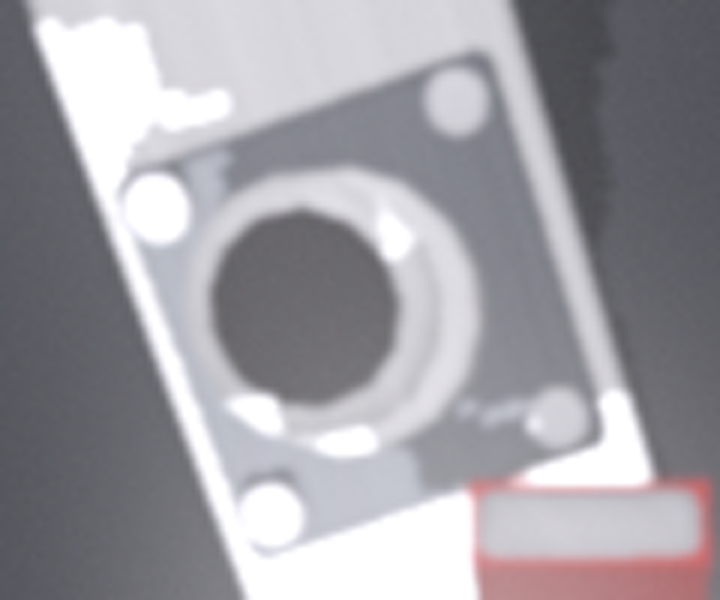

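```bash
cat >> h.py <<'E'
def gasket(f,c0,r=22,thr=None,z=.123,gr=None):
    im=np.array(f['pixels'],dtype=np.uint8); S=6
    x0,y0=int(c0[0]-r),int(c0[1]-r)
    a=cv2.resize(cv2.cvtColor(im[y0:y0+2*r,x0:x0+2*r],cv2.COLOR_BGR2GRAY),None,fx=S,fy=S,interpolation=cv2.INTER_CUBIC)
    t=thr or cv2.threshold(a,0,255,cv2.THRESH_OTSU)[0]
    cs,_=cv2.findContours((a<t).astype(np.uint8),cv2.RETR_EXTERNAL,cv2.CHAIN_APPROX_NONE)
    for c in sorted(cs,key=cv2.contourArea)[::-1]:
        if cv2.pointPolygonTest(c,(r*S,r*S),False)>=0:
            e=cv2.fitEllipse(cv2.convexHull(c)); cc=((e[0][0]+.5)/S-.5+x0,(e[0][1]+.5)/S-.5+y0)
            return cc,np.array(e[1])/S,e[2],t,atz(f,cc,z)
E
python3 - <<'E'
from h import *
f=snap('wrist')
for t in (None,130,140,150,160): print(gasket(f,(230.5,111),thr=t,r=18))
print(f['eye'])
E
```

```text
((230.79012044270834, 110.78404362996419), array([31.02863057, 33.09694417]), 152.38954162597656, 159.0, array([0.61535571, 0.15745444, 0.123     ]))
((230.8103879292806, 110.67520268758138), array([29.64494069, 31.5888621 ]), 154.7955780029297, 130, array([0.61531346, 0.15737712, 0.123     ]))
((230.79460779825845, 110.72336451212566), array([30.16921743, 32.09739431]), 152.71286010742188, 140, array([0.6153376 , 0.15740987, 0.123     ]))
((230.78511810302734, 110.7297757466634), array([30.64156596, 32.61149597]), 152.02769470214844, 150, array([0.61534672, 0.15741265, 0.123     ]))
((230.78600692749023, 110.80041122436523), array([31.06131744, 33.11319987]), 152.5799560546875, 160, array([0.61536292, 0.15746585, 0.123     ]))
[0.57863538 0.1715185  0.38221327]
```

```bash
python3 -m handwheel '{"gripper":[-1,-1,-1,-1,-1,-1,-1],"travel":[[0.03,-0.01,0],[0.05,-0.015,0],[0.065,-0.018,0],[0.078,-0.02,0],[0.078,-0.02,0],[0.078,-0.02,0],[0.078,-0.02,0]],"spin":[0,0,0,0,0,0,0]}' 30
python3 - <<'E'
from h import *
for i in range(2):
  f=snap('wrist','w4.png')
  s=arm.get_state();print(s['eef_pos'],Rn.from_euler('xyz',s['ee_rot']).as_matrix()[:,2],f['eye'],f['attitude'])
p=spotter.tip_of('wrist','adapter_top');print(p)
for t in (None,130,150): print(gasket(f,p[0]['at'],thr=t,r=18))
im=cv2.imread('pics/w4.png')
a=im[60:360,180:380]; cv2.imwrite('pics/w4z.png',cv2.resize(a,None,fx=2,fy=2,interpolation=cv2.INTER_CUBIC))
E
```

```text
t: 8.9
eef_pos: [0.638, 0.2405, 0.2425]
ee_rot: [0.427, 1.571, -2.976]
force: [-0.5, 0.2, -5.2]
width: 0.0275
[0.63796858 0.24049915 0.24261358] [-9.66128665e-01  2.58060840e-01  8.09611497e-05] [0.61766182 0.16246899 0.38182994] [ 2.84091820e+00 -1.79452237e-04  2.88079690e+00]
[0.63796178 0.24051333 0.24267013] [-9.66147263e-01  2.57991213e-01  1.65482698e-05] [0.61763488 0.16250843 0.38194159] [ 2.84078884e+00 -2.67923084e-05  2.88093621e+00]
[{'at': [278.4, 109.6], 'conf': 0.76}, {'at': [148.3, 128.2], 'conf': 0.17}]
((278.74195861816406, 109.1552619934082), array([31.14019012, 32.88188171]), 2.03389048576355, 88.0, array([0.61562737, 0.15744653, 0.123     ]))
((272.1131731669108, 109.64772542317708), array([40.13862356, 51.6461436 ]), 98.04495239257812, 130, array([0.62101764, 0.15640835, 0.123     ]))
((276.2307866414388, 107.19603729248047), array([47.01617432, 50.85479736]), 40.41720962524414, 150, array([0.61723338, 0.15543232, 0.123     ]))
```

View pics/w4z.png

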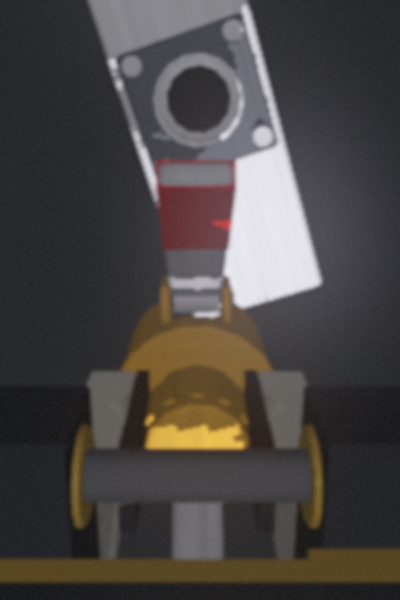

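```bash
python3 - <<'E'
from h import *
im=cv2.imread('pics/w1.png')
f=dict(fx=297.575,fy=297.575,cx=277.981,cy=208.326,eye=[0.42493483,-0.23799248,0.38493046],attitude=[2.84067587e+00,2.24141434e-04,2.88267388e+00])
S=10;x0,y0=250,155
out=[]
for c in [(.4446,-.1640),(.4446,-.1655)]:
    a=cv2.resize(im[y0:y0+60,x0:x0+40+15],None,fx=S,fy=S,interpolation=cv2.INTER_CUBIC)[:, :400+100]
    for z,r in[(.066,.014),(.04,.0255)]:
        pts=np.array([(proj(f,[c[0]+r*np.cos(t),c[1]+r*np.sin(t),z])-[x0,y0]+.5)*S for t in np.linspace(0,6.28,80)]).astype(np.int32)
        cv2.polylines(a,[pts],True,(0,255,0) if z>.05 else (255,0,0),1)
    out.append(a[:,:400] if 0 else a)
o=np.hstack(out);cv2.imwrite('pics/ov1.png',cv2.resize(o,(800,int(o.shape[0]*800/o.shape[1]))))
E
```

```text
(no output)
```

View pics/ov1.png

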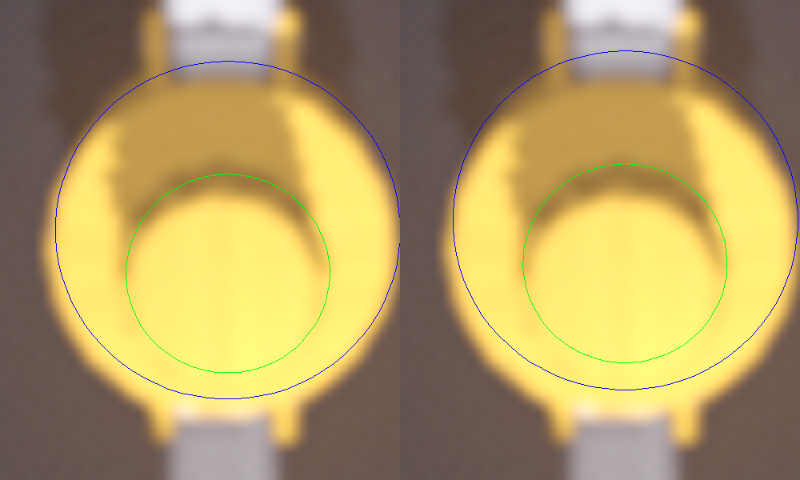

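```bash
python3 - <<'E'
from h import *
from scipy.ndimage import map_coordinates
im=cv2.imread('pics/w1.png').astype(float)
sat=im[:,:,2]-im[:,:,0]
f=dict(fx=297.575,fy=297.575,cx=277.981,cy=208.326,eye=[0.42493483,-0.23799248,0.38493046],attitude=[2.84067587e+00,2.24141434e-04,2.88267388e+00])
ch=im[:,:,2]
u=np.array([.966,-.259]);v=np.array([.259,.966]) # image left, image down
def arc(c,z,r,ths): return np.array([proj(f,[*(c+r*(np.cos(t)*u+np.sin(t)*v)),z]) for t in ths])
# disc: whole-side arcs excluding arms ; th 90deg = image down
ds=np.radians(np.r_[0:60:4,120:180:4,0:-30:-4,180:210:4]); bs=np.radians(np.r_[210:330:4])
def score(c,z,r,ths,img):
    val=lambda rr:map_coordinates(img,arc(c,z,rr,ths)[:,::-1].T,order=1).mean()
    return val(r-.001)-val(r+.001)
for nm,z,r,th,img in [('disc',.04,.0255,ds,ch),('disc.sat',.04,.0255,ds,sat),('boss',.066,.014,bs,ch)]:
    best=max(((score(np.array([.4446,-.164])+a*u+b*v,z,r,th,img),a,b) for a in np.arange(-.003,.0031,.0005) for b in np.arange(-.002,.0051,.0005)))
    c=np.array([.4446,-.164])+best[1]*u+best[2]*v; print(nm,best,c)
E
```

```text
disc (np.float64(88.53529697168887), np.float64(0.0005), np.float64(0.0034999999999999996)) [ 0.4459895 -0.1607485]
disc.sat (np.float64(67.58435399942427), np.float64(0.001), np.float64(0.004)) [ 0.446602 -0.160395]
boss (np.float64(59.64642143279292), np.float64(0.001), np.float64(0.003)) [ 0.446343 -0.161361]
```

```bash
python3 - <<'E'
from h import *
f=snap('wrist','w5.png'); im=np.array(f['pixels'],dtype=np.uint8)
s=arm.get_state();T=np.array(s['eef_pos']);u=np.array([.966,-.258]);v=np.array([.258,.966])
S=5;x0,y0=220,120;o=[]
for off in (0,.0035):
    a=cv2.resize(im[y0:y0+160,x0:x0+115],None,fx=S,fy=S,interpolation=cv2.INTER_CUBIC)
    dz=T[2]-.0626
    for z,r,col in[(.066,.014,(0,255,0)),(.04,.0255,(255,0,0)),(.0,.024,(255,255,0))]:
        c=T[:2]+off*v
        pts=np.array([(proj(f,[*(c+r*(np.cos(t)*u+np.sin(t)*v)),z+dz])-[x0,y0]+.5)*S for t in np.linspace(0,6.28,80)]).astype(np.int32)
        cv2.polylines(a,[pts],True,col,1)
    # arm bar quad at tip: outer end, -v side
    al=.5
    d=-np.array([*(np.sin(al)*v),-np.cos(al)])
    h=np.array([*(c-.028*v),.02+dz]); n=np.array([*(-np.cos(al)*v),-np.sin(al)])
    for k in(-.003,.003):
        pts=np.array([(proj(f,h+.075*d+k*n+np.array([*(w*u),0]))-[x0,y0]+.5)*S for w in (-.008,.008)]).astype(np.int32)
        cv2.polylines(a,[pts],False,(0,0,255) if k<0 else (0,255,0),1)
    o.append(a)
o=np.hstack(o); cv2.imwrite('pics/ov2.png',cv2.resize(o,None,fx=.69,fy=.69)); print(o.shape)
E
```

```text
(800, 1150, 3)
```

View pics/ov2.png

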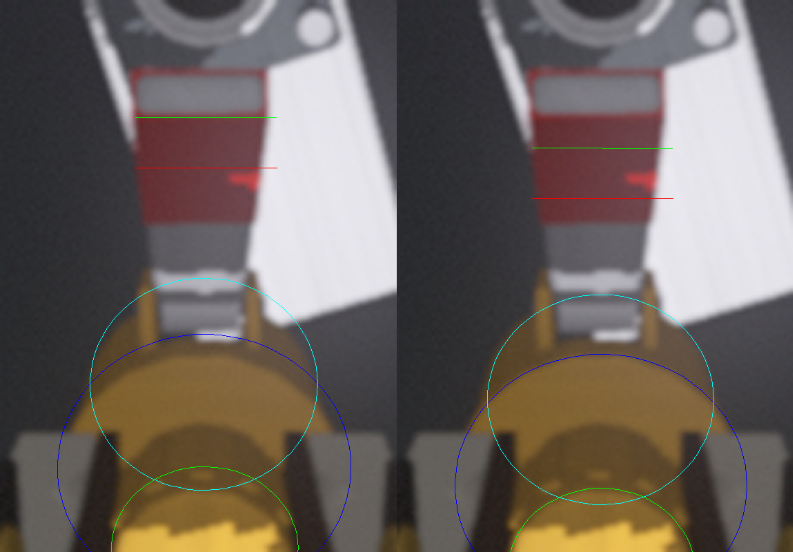

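```bash
cat > ov.py <<'E'
from h import *
def overlay(f,im,c,zb,u,v,box,S,al=(.5,.5),R=None):
    x0,y0,x1,y1=box
    a=cv2.resize(im[y0:y1,x0:x1],None,fx=S,fy=S,interpolation=cv2.INTER_CUBIC)
    def P(p):  # coupler-frame (u,v,z)
        w=np.array([*(c+p[0]*u+p[1]*v),zb+p[2]]); return ((proj(f,w)-[x0,y0]+.5)*S).astype(int)
    for z,r,col in[(.066,.014,(0,255,0)),(.04,.014,(0,160,0)),(.04,.0255,(255,0,0)),(.0,.024,(255,255,0))]:
        cv2.polylines(a,[np.array([P((r*np.cos(t),r*np.sin(t),z)) for t in np.linspace(0,6.28,80)])],True,col,1)
    for sg,b in((1,al[0]),(-1,al[1])):
        d=np.array([0,sg*np.sin(b),np.cos(b)]);n=np.array([0,sg*np.cos(b),-np.sin(b)]);h=np.array([0,sg*.028,.02])
        for k,col in((-.003,(255,255,255)),(.003,(255,0,255))):
            cv2.polylines(a,[np.array([P(h+l*d+k*n+np.array([w,0,0])) for w,l in((-.008,.0375),(-.008,.075),(.008,.075),(.008,.0375))])],True,col,1)
    return a
E
python3 - <<'E'
from ov import *
u=np.array([.966,-.258]);v=np.array([.258,.966])
f=dict(fx=297.575,fy=297.575,cx=277.981,cy=208.326,eye=[0.42493483,-0.23799248,0.38493046],attitude=[2.84067587e+00,2.24141434e-04,2.88267388e+00])
im=cv2.imread('pics/w1.png'); b=(245,110,315,270)
o=np.hstack([overlay(f,im,np.array(c),0,u,v,b,3.7) for c in [(.4446,-.164),(.4462,-.161)]]);
cv2.imwrite('pics/ov3.png',o);print(o.shape)
E
```

```text
(592, 518, 3)
```

View pics/ov3.png

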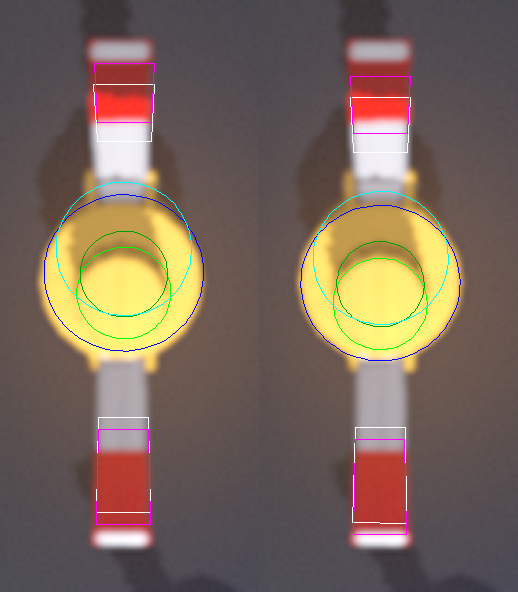

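```bash
python3 -m handwheel '{"gripper":[-1,-1,-1,-1,-1,-1,-1,-1,-1,-1],"travel":[[-0.01,-0.035,0],[-0.02,-0.08,0],[-0.033,-0.125,0],[-0.042,-0.155,0],[-0.048,-0.173,0],[-0.048,-0.173,-0.03],[-0.048,-0.173,-0.06],[-0.048,-0.173,-0.08],[-0.048,-0.173,-0.09],[-0.048,-0.173,-0.09]],"spin":[0,0,0,0,0,0,0,0,0,0]}' 30
python3 - <<'E'
from h import *
s=arm.get_state();print(s['eef_pos'],s['force'])
for c in('scene','top'):
  f=snap(c); im=np.array(f['pixels'],dtype=np.uint8)
  b=(285,190,355,290) if c=='scene' else (190,130,270,220)
  cv2.imwrite(f'pics/{c}6.png',cv2.resize(im[b[1]:b[3],b[0]:b[2]],None,fx=6,fy=6,interpolation=cv2.INTER_CUBIC))
E
```

```text
t: 10.1
eef_pos: [0.6141, 0.1537, 0.1969]
ee_rot: [0.811, 1.57, -2.592]
force: [-0.5, -0.5, -4.6]
width: 0.0269
[0.6140681  0.15372579 0.19691663] [-0.47228379 -0.51075686 -4.57925399]
```

View pics/scene6.png

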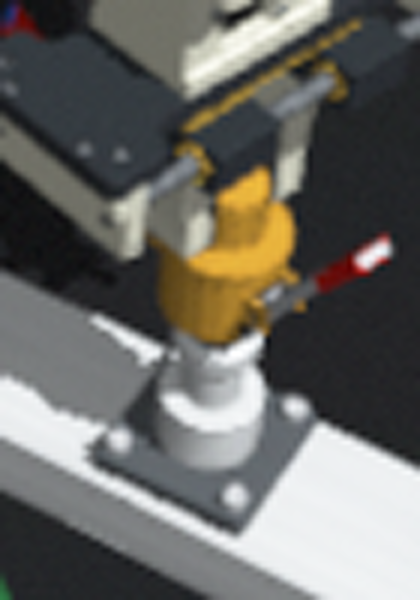

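```bash
python3 -m handwheel '{"gripper":[-1,-1,-1,-1,-1,-1],"travel":[[0,0,-0.008],[0,0,-0.016],[0,0,-0.022],[0,0,-0.026],[0,0,-0.03],[0,0,-0.032]],"spin":[0,0,0,0,0,0]}' 30
python3 -m handwheel '{"gripper":[-1,-1,-1,-1],"travel":[[0,0,-0.003],[0,0,-0.006],[0,0,-0.009],[0,0,-0.009]],"spin":[0,0,0,0]}' 30
```

```text
t: 10.8
eef_pos: [0.6142, 0.1538, 0.1813]
ee_rot: [0.717, 1.571, -2.686]
force: [-0.3, -0.6, -5.5]
width: 0.027
t: 11.2
eef_pos: [0.6141, 0.1538, 0.1768]
ee_rot: [0.604, 1.57, -2.799]
force: [0.0, -1.3, -5.4]
width: 0.0273
```

```bash
python3 -m handwheel '{"gripper":[-1,-1,-1,-1,-1,-1],"travel":[[0,0,-0.004],[0,0,-0.01],[0,0,-0.016],[0,0,-0.022],[0,0,-0.028],[0,0,-0.028]],"spin":[0,0,0,0,0,0]}' 30
python3 -m handwheel '{"gripper":[-1,-1,-1,-1],"travel":[[0,0,-0.004],[0,0,-0.008],[0,0,-0.01],[0,0,-0.01]],"spin":[0,0,0,0]}' 30
```

```text
t: 11.8
eef_pos: [0.614, 0.1538, 0.1624]
ee_rot: [0.685, 1.57, -2.718]
force: [0.5, -0.3, -4.9]
width: 0.0272
t: 12.2
eef_pos: [0.6142, 0.1538, 0.1579]
ee_rot: [0.592, 1.571, -2.811]
force: [-0.7, -0.9, -5.5]
width: 0.0271
```

```bash
python3 -m handwheel '{"gripper":[-1,-1,-1,-1],"travel":[[0,0,-0.004],[0,0,-0.008],[0,0,-0.01],[0,0,-0.01]],"spin":[0,0,0,0]}' 30
python3 -m handwheel '{"gripper":[-1,-1,-1,-1],"travel":[[0,0,-0.002],[0,0,-0.004],[0,0,-0.006],[0,0,-0.006]],"spin":[0,0,0,0]}' 30
```

```text
t: 12.6
eef_pos: [0.6141, 0.1538, 0.1528]
ee_rot: [0.705, 1.57, -2.698]
force: [-0.3, 0.3, -4.9]
width: 0.0276
t: 13.0
eef_pos: [0.6143, 0.1539, 0.1502]
ee_rot: [-2.728, 1.571, 0.152]
force: [-1.5, 0.8, -3.5]
width: 0.0271
```

```bash
python3 -m handwheel '{"gripper":[-1,-1,-1],"travel":[[0,0,-0.001],[0,0,-0.002],[0,0,-0.002]],"spin":[0,0,0]}' 30
python3 -m handwheel '{"gripper":[-0.3,-0.2,0,0.5,1,1,1,1],"travel":[[0,0,0],[0,0,0],[0,0,0],[0,0,0],[0,0,0],[0,0,0],[0,0,0],[0,0,0]],"spin":[0,0,0,0,0,0,0,0]}' 30
python3 - <<'E'
from h import *
for c in('scene','wrist'):
  f=snap(c); im=np.array(f['pixels'],dtype=np.uint8)
  b=(275,180,355,280) if c=='scene' else (180,80,380,300)
  k=6 if c=='scene' else 2.7
  cv2.imwrite(f'pics/{c}7.png',cv2.resize(im[b[1]:b[3],b[0]:b[2]],None,fx=k,fy=k,interpolation=cv2.INTER_CUBIC))
E
```

```text
t: 13.3
eef_pos: [0.6143, 0.1539, 0.1495]
ee_rot: [-2.728, 1.57, 0.153]
force: [-2.0, 1.7, 1.5]
width: 0.0272
t: 14.1
eef_pos: [0.6143, 0.1539, 0.1491]
ee_rot: [0.271, 1.571, -3.132]
force: [-0.4, 0.4, 0.4]
width: 0.0775
```

View pics/scene7.png

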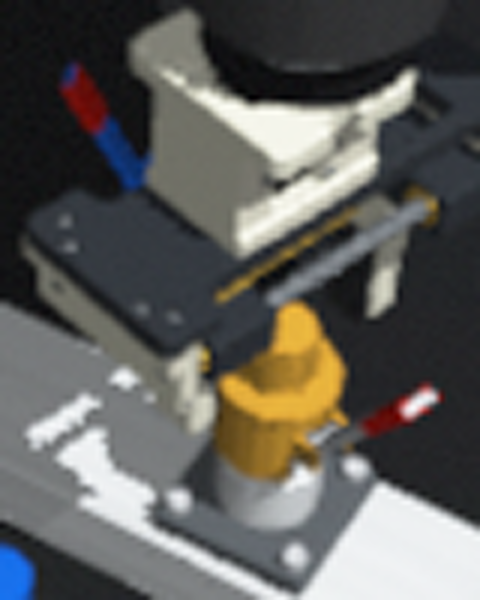

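View pics/wrist7.png

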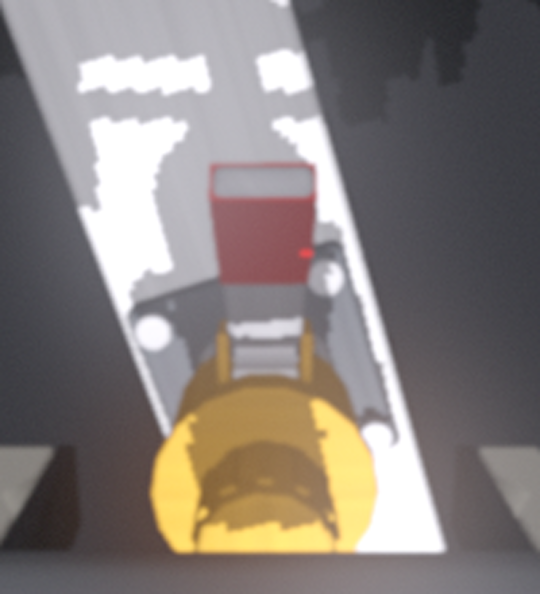

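```bash
python3 -m handwheel '{"gripper":[1,1,1,1,1,1,1],"travel":[[0,0,0.02],[0,0,0.05],[0,0,0.1],[0,0,0.15],[0,0,0.19],[0,0,0.2],[0,0,0.2]],"spin":[0,0,0,0,0,0,0]}' 30
python3 -m handwheel '{"gripper":[1,1,1,1,1,1,1,1],"travel":[[0.0015,0.007,0],[0.0015,0.007,0],[0.0015,0.007,0],[0.0015,0.007,0],[0.0015,0.007,0],[0.0015,0.007,0],[0.0015,0.007,0],[0.0015,0.007,0]],"spin":[-0.15,-0.3,-0.45,-0.6,-0.75,-0.9,-1,-1]}'
python3 -m handwheel '{"gripper":[1,1,1,1,1,1,1,1,1],"travel":[[0,0,0],[0,0,0],[0,0,0],[0,0,0],[0,0,0],[0,0,0],[0,0,0],[0,0,0],[0,0,0]],"spin":[-0.15,-0.3,-0.45,-0.6,-0.75,-0.9,-1,-1,-1]}'
python3 - <<'E'
from h import *
s=arm.get_state();print(s['q'],s['eef_pos'],s['force'],Rn.from_euler('xyz',s['ee_rot']).as_matrix()[:,2])
f=snap('wrist','w8.png');print(f['eye'],f['attitude'])
print(spotter.tip_of('wrist','coupler_grip'))
E
```

```text
t: 14.9
eef_pos: [0.6146, 0.1541, 0.2503]
ee_rot: [-2.329, 1.569, 0.551]
force: [-0.1, -0.9, -1.3]
width: 0.0877
t: 15.7
eef_pos: [0.6144, 0.1571, 0.2477]
ee_rot: [1.435, 1.569, -2.755]
force: [-0.8, -0.4, 0.0]
width: 0.0878
t: 16.6
eef_pos: [0.6148, 0.1573, 0.2485]
ee_rot: [2.278, 1.57, -2.691]
force: [0.3, -0.0, -0.7]
width: 0.0873
[ 5.57430311e-01  2.91620169e-01 -7.79519072e-02 -1.04705519e-04
 -1.20213166e+00 -2.38562359e+00] [0.6147976  0.15727639 0.24848053] [ 0.27801618 -0.01716109 -0.73964317] [ 2.54600412e-01  9.67046161e-01 -5.93258982e-04]
[0.53733182 0.17789266 0.38786954] [2.84044635e+00 1.57020515e-03 1.31368121e+00]
[{'at': [280.3, 210.3], 'conf': 0.84}, {'at': [112.5, 75.5], 'conf': 0.56}]
```

View pics/w8.png

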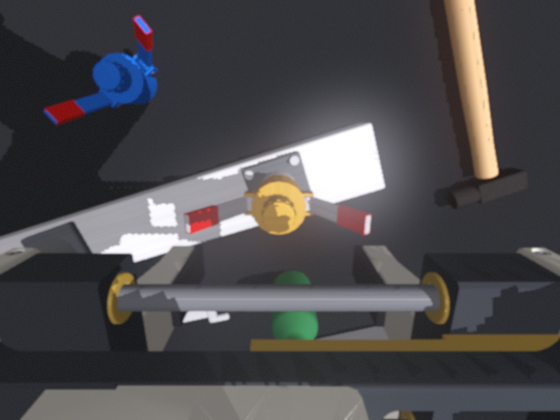

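```bash
python3 - <<'E'
from ov import *
s=arm.get_state();z=Rn.from_euler('xyz',s['ee_rot']).as_matrix()[:,2]
v=z[:2]/np.linalg.norm(z[:2]);u=np.array([v[1],-v[0]])
f=snap('wrist');im=np.array(f['pixels'],dtype=np.uint8); b=(180,170,380,245)
o=np.vstack([overlay(f,im,np.array([.615,.1575]),.087,u,v,b,3.9,al=al) for al in [(.5,.5),(.6,.6)]]);
cv2.imwrite('pics/ov8.png',o);print(o.shape)
E
```

```text
(584, 780, 3)
```

View pics/ov8.png

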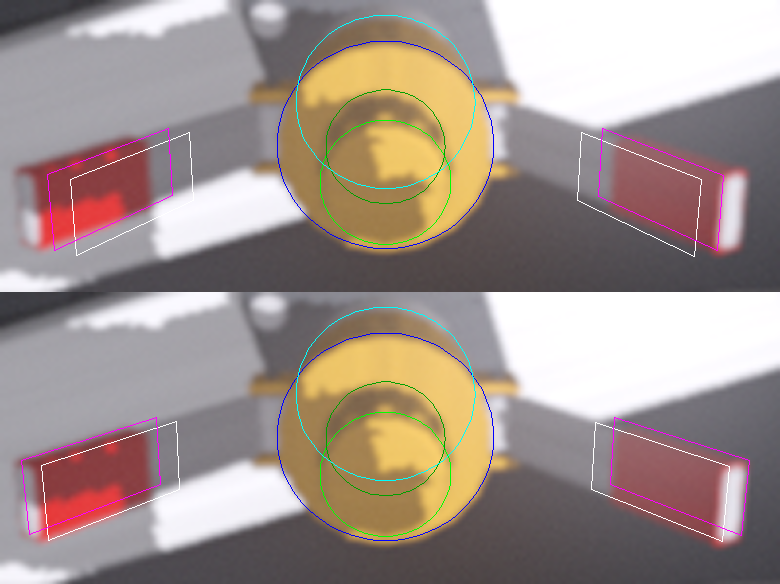

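```bash
python3 -m handwheel '{"gripper":[1,1,1,1,1,1],"travel":[[0.0005,0.0005,-0.03],[0.0005,0.0005,-0.06],[0.0005,0.0005,-0.085],[0.0005,0.0005,-0.1],[0.0005,0.0005,-0.105],[0.0005,0.0005,-0.105]],"spin":[0,0,0,0,0,0]}'
python3 -m handwheel '{"gripper":[1,1,1,1,1],"travel":[[0,0,-0.004],[0,0,-0.008],[0,0,-0.012],[0,0,-0.016],[0,0,-0.016]],"spin":[0,0,0,0,0]}'
```

```text
t: 17.35
eef_pos: [0.6153, 0.1576, 0.1965]
ee_rot: [2.966, 1.571, -2.007]
force: [0.4, 0.2, 1.0]
width: 0.0874
t: 17.85
eef_pos: [0.6151, 0.1576, 0.1883]
ee_rot: [2.18, 1.57, -2.794]
force: [-0.0, -0.2, 0.0]
width: 0.0878
```

```bash
python3 -m handwheel '{"gripper":[1,1,1,1,1],"travel":[[0,0,-0.004],[0,0,-0.008],[0,0,-0.012],[0,0,-0.016],[0,0,-0.016]],"spin":[0,0,0,0,0]}'
python3 -m handwheel '{"gripper":[1,1,1,1,1],"travel":[[0,0,-0.003],[0,0,-0.006],[0,0,-0.009],[0,0,-0.012],[0,0,-0.012]],"spin":[0,0,0,0,0]}'
python3 - <<'E'
from h import *
f=snap('scene'); im=np.array(f['pixels'],dtype=np.uint8);b=(265,170,365,280)
cv2.imwrite('pics/s9.png',cv2.resize(im[b[1]:b[3],b[0]:b[2]],None,fx=5,fy=5,interpolation=cv2.INTER_CUBIC))
f=snap('wrist','w9.png')
E
```

```text
t: 18.35
eef_pos: [0.6151, 0.1575, 0.1801]
ee_rot: [2.211, 1.57, -2.762]
force: [0.1, 0.1, 0.3]
width: 0.0876
t: 18.85
eef_pos: [0.6152, 0.1575, 0.1744]
ee_rot: [2.624, 1.57, -2.35]
force: [0.3, -0.5, 1.3]
width: 0.0877
```

View pics/s9.png

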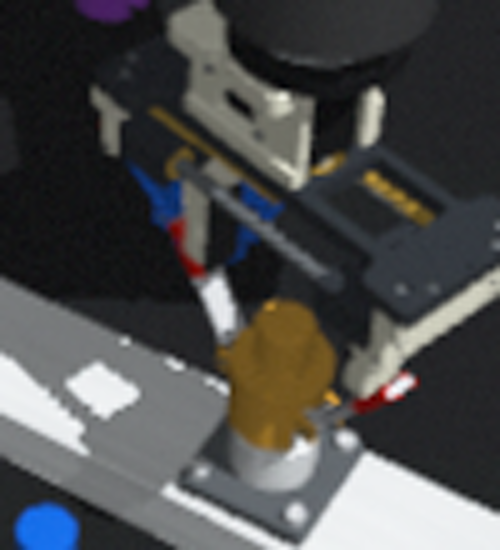

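View pics/w9.png

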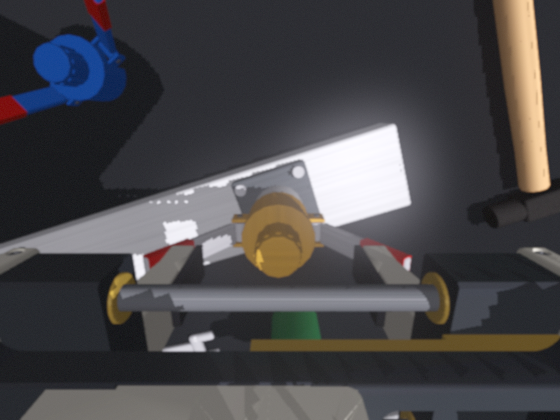

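```bash
python3 -m handwheel '{"gripper":[1,1,1,1,1],"travel":[[0,0,-0.003],[0,0,-0.006],[0,0,-0.009],[0,0,-0.012],[0,0,-0.012]],"spin":[0,0,0,0,0]}'
python3 -m handwheel '{"gripper":[1,1,1,1],"travel":[[0,0,-0.003],[0,0,-0.006],[0,0,-0.008],[0,0,-0.008]],"spin":[0,0,0,0]}'
```

```text
t: 19.45
eef_pos: [0.6156, 0.1577, 0.1688]
ee_rot: [-1.066, 1.57, 0.244]
force: [-0.4, 0.1, 4.5]
width: 0.0874
t: 19.85
eef_pos: [0.6154, 0.1577, 0.1646]
ee_rot: [-1.098, 1.57, 0.212]
force: [0.6, 0.6, 4.4]
width: 0.0877
```

```bash
python3 -m handwheel '{"gripper":[1,1,1,1],"travel":[[0,0,-0.003],[0,0,-0.006],[0,0,-0.008],[0,0,-0.008]],"spin":[0,0,0,0]}'
```

```text
t: 20.25
eef_pos: [0.6154, 0.1576, 0.1606]
ee_rot: [-1.327, 1.571, -0.018]
force: [-0.3, 0.9, 4.0]
width: 0.0881
```

```bash
python3 - <<'E'
from h import *
print(arm.get_state()['moment'])
f=snap('wrist'); im=np.array(f['pixels'],dtype=np.uint8);b=(130,180,430,340)
cv2.imwrite('pics/w10.png',cv2.resize(im[b[1]:b[3],b[0]:b[2]],None,fx=2.6,fy=2.6,interpolation=cv2.INTER_CUBIC))
E
```

```text
[-0.01819321 -0.24845241  0.00894889]
```

View pics/w10.png

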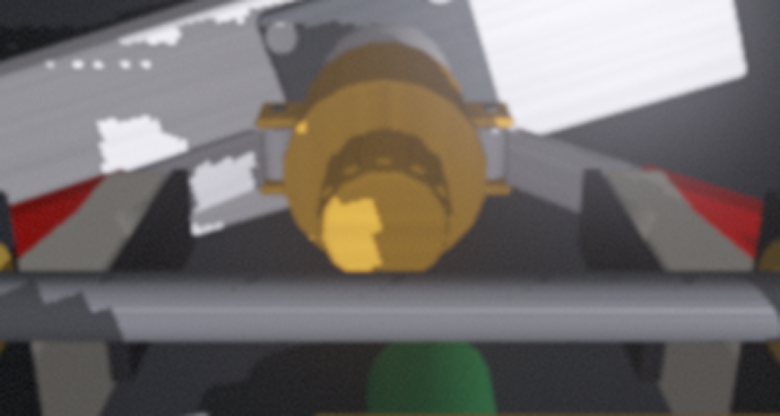

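Both arms are swinging down symmetrically with light force. Continuing.

```bash
python3 -m handwheel '{"gripper":[1,1,1,1],"travel":[[0,0,-0.003],[0,0,-0.006],[0,0,-0.009],[0,0,-0.01]],"spin":[0,0,0,0]}'
python3 -m handwheel '{"gripper":[1,1,1,1],"travel":[[0,0,-0.003],[0,0,-0.006],[0,0,-0.009],[0,0,-0.01]],"spin":[0,0,0,0]}'
```

```text
t: 20.7
eef_pos: [0.6154, 0.1577, 0.1557]
ee_rot: [-1.112, 1.57, 0.197]
force: [0.9, -0.1, 6.0]
width: 0.0875
t: 21.1
eef_pos: [0.6156, 0.1577, 0.1509]
ee_rot: [-1.018, 1.57, 0.292]
force: [-0.9, 0.1, 6.6]
width: 0.0879
```

```bash
python3 -m handwheel '{"gripper":[1,1,1,1],"travel":[[0,0,-0.003],[0,0,-0.006],[0,0,-0.009],[0,0,-0.01]],"spin":[0,0,0,0]}'
python3 - <<'E'
from h import *
print(arm.get_state()['moment'])
f=snap('wrist'); im=np.array(f['pixels'],dtype=np.uint8);b=(130,180,430,340)
cv2.imwrite('pics/w11.png',cv2.resize(im[b[1]:b[3],b[0]:b[2]],None,fx=2.6,fy=2.6,interpolation=cv2.INTER_CUBIC))
E
```

```text
t: 21.5
eef_pos: [0.6157, 0.1578, 0.1461]
ee_rot: [-1.025, 1.57, 0.285]
force: [-0.8, 0.9, 6.9]
width: 0.0877
[-0.03250417 -0.13053286 -0.02105275]
```

View pics/w11.png

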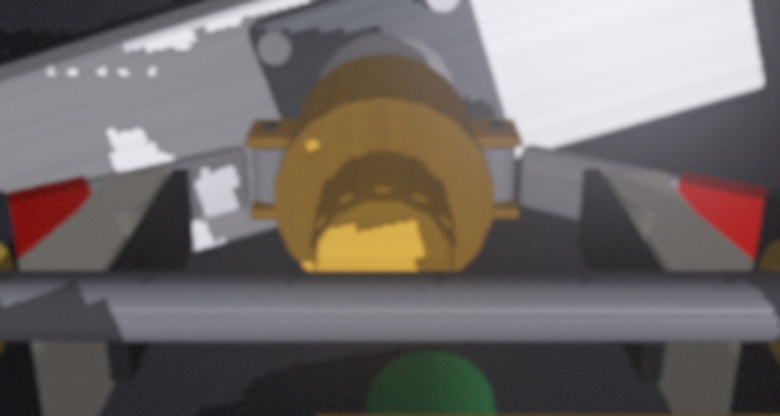

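```bash
python3 -m handwheel '{"gripper":[1,1,1,1],"travel":[[0,0,-0.003],[0,0,-0.006],[0,0,-0.009],[0,0,-0.01]],"spin":[0,0,0,0]}'
python3 -m handwheel '{"gripper":[1,1,1,1],"travel":[[0,0,-0.002],[0,0,-0.004],[0,0,-0.006],[0,0,-0.006]],"spin":[0,0,0,0]}'
```

```text
t: 21.95
eef_pos: [0.6158, 0.1578, 0.1412]
ee_rot: [-1.031, 1.569, 0.279]
force: [-0.6, 0.8, 8.4]
width: 0.0877
t: 22.35
eef_pos: [0.6158, 0.1578, 0.1383]
ee_rot: [-1.057, 1.569, 0.253]
force: [0.6, 0.6, 8.0]
width: 0.0874
```

```bash
python3 -m handwheel '{"gripper":[1,1,1,1],"travel":[[0,0,-0.002],[0,0,-0.004],[0,0,-0.006],[0,0,-0.006]],"spin":[0,0,0,0]}'
```

```text
t: 22.75
eef_pos: [0.6159, 0.1578, 0.1354]
ee_rot: [-1.073, 1.569, 0.237]
force: [-0.2, 0.2, 8.3]
width: 0.0878
```

```bash
python3 -m handwheel '{"gripper":[1,1,1,1],"travel":[[0,0,-0.002],[0,0,-0.004],[0,0,-0.005],[0,0,-0.005]],"spin":[0,0,0,0]}'
python3 -m handwheel '{"gripper":[1,1,1],"travel":[[0,0,-0.001],[0,0,-0.003],[0,0,-0.003]],"spin":[0,0,0]}'
```

```text
t: 23.15
eef_pos: [0.6159, 0.1578, 0.133]
ee_rot: [-1.061, 1.569, 0.249]
force: [-0.5, -0.0, 8.9]
width: 0.0877
t: 23.45
eef_pos: [0.6159, 0.1578, 0.1314]
ee_rot: [-1.057, 1.569, 0.253]
force: [-0.1, 0.2, 9.0]
width: 0.0878
```

```bash
python3 -m handwheel '{"gripper":[1,1,1],"travel":[[0,0,-0.001],[0,0,-0.003],[0,0,-0.003]],"spin":[0,0,0]}'
```

```text
t: 23.75
eef_pos: [0.6159, 0.1578, 0.1299]
ee_rot: [-1.06, 1.569, 0.25]
force: [0.1, -0.4, 8.1]
width: 0.0877
```

```bash
python3 -m handwheel '{"gripper":[1,1],"travel":[[0,0,-0.002],[0,0,-0.002]],"spin":[0,0]}'
```

```text
t: 23.95
eef_pos: [0.6159, 0.1578, 0.129]
ee_rot: [-1.067, 1.569, 0.243]
force: [0.1, 0.0, 8.9]
width: 0.088
```

```bash
python3 -m handwheel '{"gripper":[1,1],"travel":[[0,0,-0.002],[0,0,-0.002]],"spin":[0,0]}'
```

```text
t: 24.15
eef_pos: [0.616, 0.1578, 0.1282]
ee_rot: [-1.08, 1.569, 0.229]
force: [-0.6, -0.3, 8.9]
width: 0.0878
```

```bash
python3 -m handwheel '{"gripper":[1,1],"travel":[[0,0,-0.001],[0,0,-0.001]],"spin":[0,0]}'
```

```text
t: 24.35
eef_pos: [0.616, 0.1579, 0.1279]
ee_rot: [-1.075, 1.569, 0.235]
force: [-2.5, -0.5, 11.7]
width: 0.0873
```

```bash
python3 -m handwheel '{"gripper":[1,1],"travel":[[0,0,-0.001],[0,0,-0.001]],"spin":[0,0]}'
```

```text
t: 24.55
eef_pos: [0.616, 0.1579, 0.1275]
ee_rot: [-1.053, 1.569, 0.258]
force: [-0.9, 0.3, 11.6]
width: 0.0875
```

```bash
python3 -m handwheel '{"gripper":[1,1],"travel":[[0,0,-0.001],[0,0,-0.001]],"spin":[0,0]}'
```

```text
t: 24.75
eef_pos: [0.616, 0.1579, 0.1271]
ee_rot: [-1.053, 1.569, 0.257]
force: [-2.2, 0.1, 12.3]
width: 0.0876
```

```bash
python3 -m handwheel '{"gripper":[1,1],"travel":[[0,0,-0.001],[0,0,-0.001]],"spin":[0,0]}'
```

```text
t: 24.95
eef_pos: [0.616, 0.1579, 0.1266]
ee_rot: [-1.06, 1.569, 0.25]
force: [-1.5, -0.5, 13.3]
width: 0.088
```

```bash
python3 -m handwheel '{"gripper":[1,1],"travel":[[0,0,-0.001],[0,0,-0.001]],"spin":[0,0]}'
```

```text
t: 25.15
eef_pos: [0.616, 0.1578, 0.126]
ee_rot: [-1.094, 1.569, 0.216]
force: [-1.3, -0.8, 12.7]
width: 0.0877
```

```bash
python3 -m handwheel '{"gripper":[1,1],"travel":[[0,0,-0.001],[0,0,-0.001]],"spin":[0,0]}'
```

```text
t: 25.35
eef_pos: [0.616, 0.1579, 0.1258]
ee_rot: [-1.085, 1.569, 0.225]
force: [-1.6, -1.7, 14.8]
width: 0.0877
```

```bash
python3 -m handwheel '{"gripper":[1,1],"travel":[[0,0,-0.001],[0,0,-0.001]],"spin":[0,0]}'
```

```text
t: 25.55
eef_pos: [0.6161, 0.1579, 0.1257]
ee_rot: [-1.104, 1.568, 0.207]
force: [-3.4, 0.4, 16.9]
width: 0.0876
```

```bash
python3 - <<'E'
from h import *
s=arm.get_state();print(s['moment'],s['force'],s['eef_pos'])
f=snap('wrist'); im=np.array(f['pixels'],dtype=np.uint8);b=(130,180,430,340)
cv2.imwrite('pics/w12.png',cv2.resize(im[b[1]:b[3],b[0]:b[2]],None,fx=2.6,fy=2.6,interpolation=cv2.INTER_CUBIC))
E
```

```text
[-0.13214706  1.09203599  0.0070973 ] [-3.35573     0.40645064 16.86472509] [0.61607412 0.15787107 0.12572648]
```

View pics/w12.png

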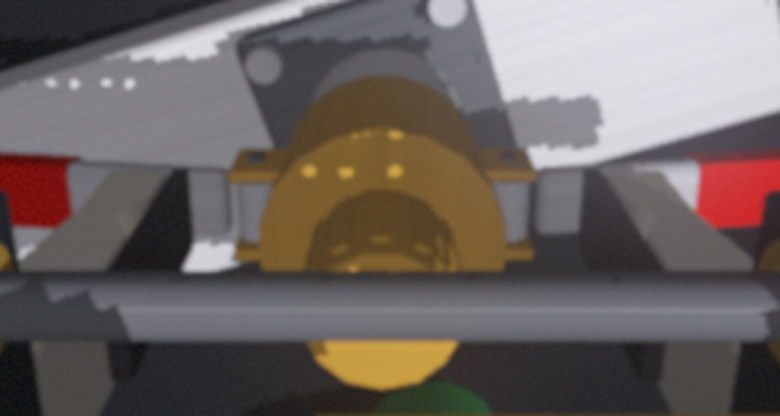

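```bash
python3 -m handwheel '{"gripper":[1,1],"travel":[[0,0,-0.001],[0,0,-0.001]],"spin":[0,0]}'
```

```text
t: 25.8
eef_pos: [0.6161, 0.1579, 0.1257]
ee_rot: [-1.118, 1.568, 0.193]
force: [-5.3, -1.5, 19.5]
width: 0.0877
```

```bash
python3 -m handwheel '{"gripper":[1,1,1,1,1,1,1,1],"travel":[[0,0,0.005],[0,0,0.02],[0,0,0.05],[0,0,0.1],[0,0,0.15],[0,0,0.2],[0,0,0.24],[0,0,0.24]],"spin":[0,0,0,0,0,0,0,0]}'
python3 - <<'E'
from ov import *
s=arm.get_state();print(s['force'],s['eef_pos'])
z=Rn.from_euler('xyz',s['ee_rot']).as_matrix()[:,2]
v=z[:2]/np.linalg.norm(z[:2]);u=np.array([v[1],-v[0]])
f=snap('wrist','w13.png');im=np.array(f['pixels'],dtype=np.uint8); b=(160,150,400,260)
o=overlay(f,im,np.array([.6154,.1576]),.086,u,v,b,3.3,al=(1.7,1.7))
cv2.imwrite('pics/ov13.png',o)
f=snap('scene'); im=np.array(f['pixels'],dtype=np.uint8);b=(265,190,365,290)
cv2.imwrite('pics/s13.png',cv2.resize(im[b[1]:b[3],b[0]:b[2]],None,fx=5,fy=5,interpolation=cv2.INTER_CUBIC))
E
```

```text
t: 26.6
eef_pos: [0.6161, 0.158, 0.2459]
ee_rot: [-0.863, 1.567, 0.447]
force: [-0.1, 0.4, 0.3]
width: 0.0872
[-0.06884318  0.40146348  0.26504157] [0.61612648 0.15799632 0.24590833]
```

View pics/ov13.png

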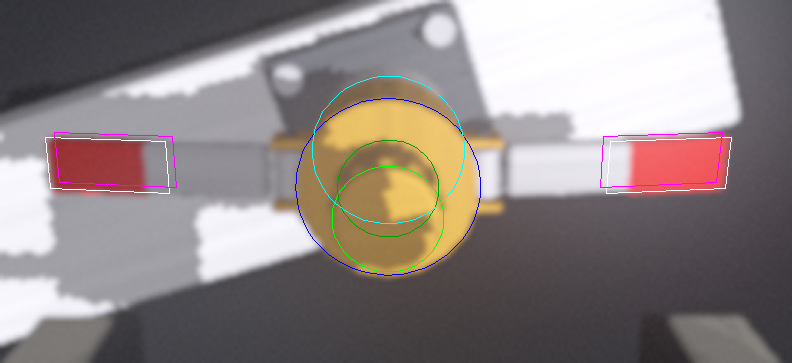

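View pics/s13.png

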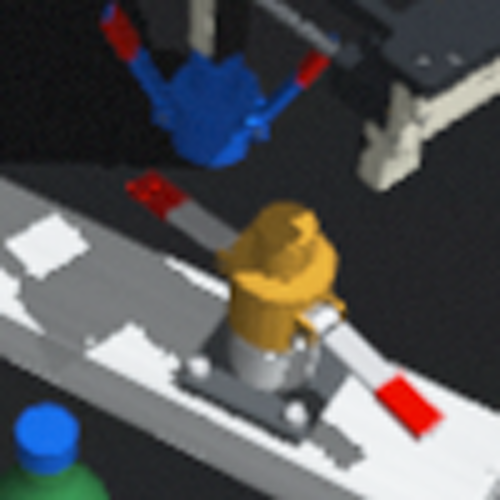

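```bash
python3 - <<'E'
from h import *
print(arm.job_done())
E
```

```text
the job is handed in; nothing more can be done
None
```

I lifted the brass coupler, set it down over the grooved adapter until it rested on the gasket with its arms still up, and let go. I then turned the open gripper 90° and pressed both arms down together in small steps. I handed the job in at about 27 s; it gives no verdict.

**Seating:** the wrist and scene pictures showed the coupler level on the adapter with both arms up. They leaned about 0.6 rad from vertical, so the joints read roughly 0.1. The contact force on seating was only a few newtons.

**Locking:** at the end the fingers stopped descending while the force on them rose from about 15 to 19.5 N, below the 30 N limit, which I took as both arms at their stop. The fingertips were then at about z = 0.107 m, matching the expected height of the fully lowered bars, and the sideways tipping moment on the fingers was small.

**After withdrawing:** the force reading was near zero and the gripper was clear. The last pictures showed both arms down evenly and the coupler centred within about 1 mm of the pose I estimated.

**Weaker points:**
- The arm angles and the final height of the coupler were inferred from force, finger height and pictures, not measured directly.
- The first position estimates for the adapter from the scene and top cameras differed by about 8–10 mm. I used the wrist camera instead.
- I did not re-measure the bystanders, but I saw no sign that I had touched any of them.

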